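# Square the dock into its corner and unlatch the slide cassette

## Task

The dock holding the slide cassette has been knocked out of place: push it along its plate, square and flush into the corner of the two fences, with the cassette still latched in it. Then pinch the cassette's two side catches together and lift the cassette upright out of the dock until it is about 10 cm clear above it, and finish still holding it there by the pinched catches. The dock must stay on the plate and end still flush in the corner; leave the beaker, the timer and the sample jar beside it where they are.

Things in the scene. Friction and masses are not known exactly. Their poses are not given: they have to be found in the camera images.
- corner_stage: Fixed aluminium plate 200 x 190 mm, 6 mm thick (top z = 0.006), with two fences whose tops are at z = 0.038. Origin: the inside corner where the fence faces meet, at z = 0. The far fence's face is the plane x = 0 of this frame (y -0.152 to 0), the left fence's the plane y = 0 (x -0.16 to 0), each 18 mm thick; the plate runs to x = -0.18, y = -0.17. Yaw within 0.3 rad.
- dock: Loose grey block 108 (x) x 76 (y) x 44 mm high, about 0.5 kg, flat upright sides; slides on the plate with under 10 N. Origin: centre of its underside, z = 0.006. Starts 15 to 65 mm from each fence, up to 0.22 rad askew. Home: +x side on the far fence, +y side on the left fence (origin at x -0.054, y -0.038 in the corner_stage frame). Push its sides high; the cassette in it reaches z = 0.092.
- dock_corner (a point): The dock's far left bottom corner (+54, +38, 0 mm in the dock's frame): meets the stage's inside corner when the dock is home.
- cassette: Loose white slide cassette, 82 (x) x 36 (y) x 76 mm high, glass slides standing up to 80 mm; about 0.18 kg. Origin: centre of its underside; axes as the dock's. Starts latched in the dock's well, origin 6 mm above the dock's underside, 1.5 mm play. Unless both catches are pinched in, their hooks under the dock's walls make the dock come up with it.
- catch_l_pad (a point): Centre of the outer face of the left (+y) catch's black thumb pad, 28 mm wide (x) x 26 mm high, 63 mm above the cassette's underside. Over both pads it measures 56 mm when out, 40 mm fully pinched. The pads' lower edges are 12 mm above the dock's top, which is at z = 0.050.
- catch_r_pad (a point): The same on the right (-y) catch.
- catch_l (a joint): How far the left catch is pressed in toward the middle: 0 out (hooked), 0.008 m fully in at its stop. Its hook is clear of the dock from 0.0055 on. A spring pushes it out, about 3 N at rest and 6 N fully in; a grip of 15 to 30 N holds both against their stops.
- catch_r (a joint): The same for the right catch.
- beaker_small: Bystander: small glass beaker, 62 x 54 x 70 mm, behind the far fence. Origin: centre of its underside.
- timer: Bystander: flat white timer, 72 x 72 x 18 mm, on the bench right of the plate. Origin: centre of its underside.
- sample_jar_3: Bystander: small white-lidded jar, 45 mm across, 54 mm high, on the bench left of the left fence. Origin: centre of its underside.
Things that resemble listed ones, but are neither listed nor needed, are in the scene too. Leave any blue or turquoise look-alike of the dock alone.

How it is judged (in metres and radians):
On the way:
1. the dock is square and flush in the fence corner, with the cassette still latched in it (x of dock_corner in the frame of corner_stage above -0.003 m and y of dock_corner in the frame of corner_stage above -0.003 m and angle between the x axis of dock and the x axis of corner_stage, either way round below 0.035 rad and z of dock in the frame of corner_stage below 0.009 m and z of cassette in the frame of dock below 0.011 m), for 0.2 s.
At the end, for the whole second after the job is handed in: The cassette hangs still in the fingers, both catches pressed in by more than 4.5 mm, upright within 0.3 rad, its underside at least 60 mm above the dock's top and touching neither dock nor stage; the dock lies on the plate with its corner within 4 mm of both fences and square within 0.04 rad (z of cassette in the frame of dock above 0.104 m and angle between cassette's own z axis and vertical below 0.3 rad and value of joint each of catch_l, catch_r above 0.0045 m and contact force between cassette and the fingers above 3 N and contact force between cassette and dock below 0.05 N and contact force between cassette and corner_stage below 0.05 N and linear speed of cassette below 0.03 m/s and x of dock_corner in the frame of corner_stage above -0.004 m and y of dock_corner in the frame of corner_stage above -0.004 m and angle between the x axis of dock and the x axis of corner_stage, either way round below 0.04 rad and z of dock in the frame of corner_stage below 0.009 m); the arm keeps its last pose, push and grip.
It fails at once if the dock is lifted or tipped off the plate (more than 12 mm, or 0.2 rad) (z of dock in the frame of corner_stage above 0.018 m or angle between dock's own z axis and vertical above 0.2 rad).
It fails at once if the cassette is tipped by more than 0.6 rad (angle between cassette's own z axis and vertical above 0.6 rad).
It fails at once if a bystander is moved by more than 25 mm (distance of any of beaker_small, timer, sample_jar_3 from where it was at the start of the episode above 0.025 m).
It also fails if it takes over 67 s, if anything falls off the work surface, if the arm or the gripper's body presses on something with over 40 N, if the wrist force passes 120 N, or if a joint passes its speed limit or range.

## Robot

A 7-joint arm with a two-finger parallel gripper is mounted at the origin on a cart in front of the work surface, level with it; the furniture and walls round the work are solid. World frame = base frame: x ahead of the robot, y to its left, z up, the work surface at z = 0. Lengths are in m, angles in degrees, forces in N, time in s.
With the tool pointing down it reaches from about 0.425 to 0.875 m from the base axis. Payload 4.7 kg.
Tool frame: the origin (TCP) lies between the finger pads; the fingertips stand 8 mm ahead of it and the grasp point (between the pads) lies 11 mm behind it (env.tip_extent is the distance from the TCP to the fingertips, in m); z points along the fingers, y is the line along which they close (so a half turn about z gives the same grasp; the last joint's range is limited). The gripper opens to 87 mm and grips with 3 to 60 N. Pads are 19 mm wide; open, the fingers measure 117 mm over their backs; the gripper's body (75 mm by 190 mm) begins 51 mm behind the grasp point.
Start: joints at [66.87, 18.392, -4.016, 83.108, 1.295, 78.541, -3.26], TCP at [0.264, -0.594, 0.231] pointing down, gripper open.
Joint ranges: [-163.93, 163.93], [-17.29, 119.83], [-79.2, 71.16], [3.27, 140.29], [-89.18, 269.18], [5.43, 117.66], [-154.24, 154.24]. Speed limits (degrees/s): [147.25, 147.25, 180, 180, 180, 180, 180].

## Interface

Orientations are given as [roll, pitch, yaw] about the fixed x, y, z axes, in that order (R = Rz(yaw) Ry(pitch) Rx(roll)).
In Python, from cell import sensors, vision, workorder, env gives the robot as it stands.
- The arm moves only by the tool drive_tool, never from a script. Its argument "moves" is a list of rows, each an object of numbers: "x", "y", "z": the shift along the tool's x, y, z in mm; "rx", "ry", "rz": the turn, a rotation vector about the tool's x, y, z in rad; "fingers": the closure, from -1 (fully open) to 1 (shut). In form: [{"x": .., "y": .., "z": .., "rx": .., "ry": .., "rz": .., "fingers": ..}, ...]. A call has 1 to 20 rows; each row is the pose to reach, as a shift and turn from the pose commanded when the call began, along the tool's axes at that moment; what a row does not reach only later rows make up. A row lasts 1/8 s, in which the tool goes at most 62.5 mm and 10.7 degrees, less where a joint would pass 70% of its speed; a pose out of reach is approached as far as the arm can. A call with a gripper value outside its range is refused whole. The fingers move at their own pace and stop on an object; "force" is the grip in N (left out, the last holds). Time passes only in rows, so rows that repeat a pose let the fingers close. It gives the time, the measured TCP pose, the force, the opening and the grip force at its end, in the units of the state.
- sensors.get_obs(): the state, without advancing time (a new reading comes with each control period).
- vision.read_camera(name): name is "side" or "top" or "wrist"; returns a dict with "image" (480x640x3 uint8, red, green, blue), "fx", "fy", "cx", "cy" (pixels), "R" (3x3) and "t" (3): a world point X has camera coordinates R X + t. Camera axes: x right, y down, z forward; pixel columns grow to the right and rows downward; lengths in m; the calibration is good to about 2 mm. A picture is of the moment at which its call begins. There is no depth.
- workorder.sign_off(): hands the job in; it is judged then, once.
The state is a dict: "time_s": time; "qpos": joint angles; "joint_velocities": joint speeds; "effort": joint torques, N m; "tool_pos": TCP position; "tool_rot": TCP orientation; "force": force on the tool from outside, world axes, zero at the start; "wrist_torque": the same for the moment, N m; "grip_width": finger opening in m; "grasp_force": force on a finger pad.
Only numpy, scipy, OpenCV 4.12 (cv2) and the standard library are available. Lean on these libraries where they do the work, as an engineer would, in place of code of your own. Each camera call takes 0.05 s, during which the arm holds its last target. There are 200 camera calls.

## Working session

There is one attempt and no reset: what is moved stays moved. The work goes in short steps, Python scripts to look and compute and a tool call to move; the robot and the scene stay as the last step left them, time stands still between calls to the robot, and variables do not carry over. Pictures are saved under pics/ and viewed, at most 10 in all, crops included, and the job is handed in when it is done.

Besides the shell and the picture viewer there is one more tool, called after "Call:" as name(argument=value, ...) on one line, values as JSON. drive_tool: Moves the arm, as the interface text tells. Its arguments: {"type":"object","properties":{"moves":{"type":"array"},"force":{"type":"number"}},"required":["moves"]}

```bash
mkdir -p pics; python3 - <<'E'
from cell import sensors, vision, env
import cv2,pickle
o=sensors.get_obs(); print(o)
for n in("side","top"):
    c=vision.read_camera(n); pickle.dump(c,open(n+".pkl","wb")); cv2.imwrite(f"pics/{n}0.png",c["image"][:,:,::-1]); print(n,c["fx"],c["cx"],c["cy"],c["R"],c["t"])
E
```

```text
{'time_s': 0.0, 'qpos': array([66.87138366, 18.43784263, -4.016498  , 83.17512415,  1.29612879,
       78.53955947, -3.25900099]), 'joint_velocities': array([ 0.0167977 , -0.07949266,  0.08204523, -0.06805366, -0.01532461,
       -0.02141169,  0.02284354]), 'effort': array([-3.37180663e-04, -4.91292143e+01, -4.04343372e-01, -3.12525487e+01,
       -6.40537427e-02,  4.37344343e-02,  1.99689430e-04]), 'tool_pos': array([ 0.26346181, -0.59362909,  0.22947347]), 'tool_rot': array([-1.79892783e+02,  6.51884823e-03,  2.39405184e+01]), 'force': array([-0.76079173, -1.09198972, -0.2751669 ]), 'wrist_torque': array([ 0.00234094, -0.00278575, -0.0486264 ]), 'grasp_force': 0.0, 'grip_width': 0.08703035254171543}
side 595.0426086769949 316.9184836515118 232.89654496185545 [[-0.92721112 -0.37445721 -0.00783153]
 [-0.24193338  0.61476282 -0.75068963]
 [ 0.28591567 -0.69415306 -0.66060862]] [0.49695739 0.28586724 1.25423974]
top 593.7859045120831 321.823216102737 246.6482962414346 [[ 1.52858139e-01 -9.88247815e-01  8.02974267e-04]
 [-9.62903537e-01 -1.49120725e-01 -2.24899504e-01]
 [ 2.22376183e-01  3.36045328e-02 -9.74381634e-01]] [-0.21205396  0.58446183  1.59241389]
```

View pics/side0.png

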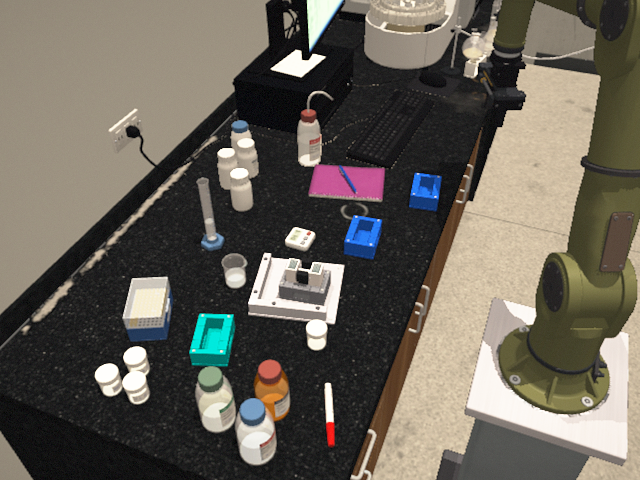

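View pics/top0.png

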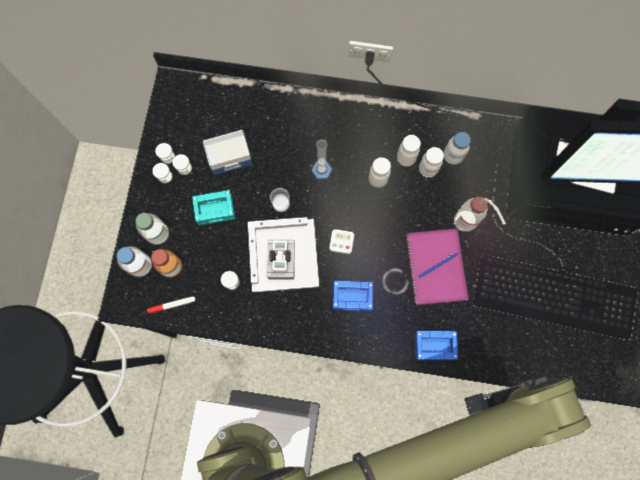

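The top view shows the grey dock on the plate at (282,258), next to a beaker at (280,200), a timer at (342,241) and a jar at (230,281). The look-alikes are turquoise at (213,207) and blue at (353,296) and (437,346). Only the grey block on the fenced plate fits the description. I'll confirm it in an enlarged crop.

```bash
python3 - <<'E'
import cv2,numpy as np
t=cv2.imread("pics/top0.png")[205:305,235:335]; s=cv2.imread("pics/side0.png")[240:340,235:355]
cv2.imwrite("pics/tc.png",cv2.resize(t,None,fx=6,fy=6,interpolation=cv2.INTER_CUBIC))
cv2.imwrite("pics/sc.png",cv2.resize(s,None,fx=6,fy=6,interpolation=cv2.INTER_CUBIC))
E
```

```text
(no output)
```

View pics/tc.png

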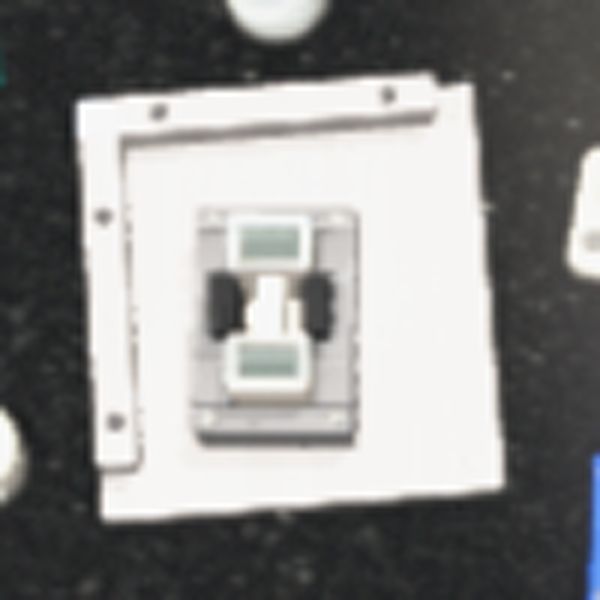

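View pics/sc.png

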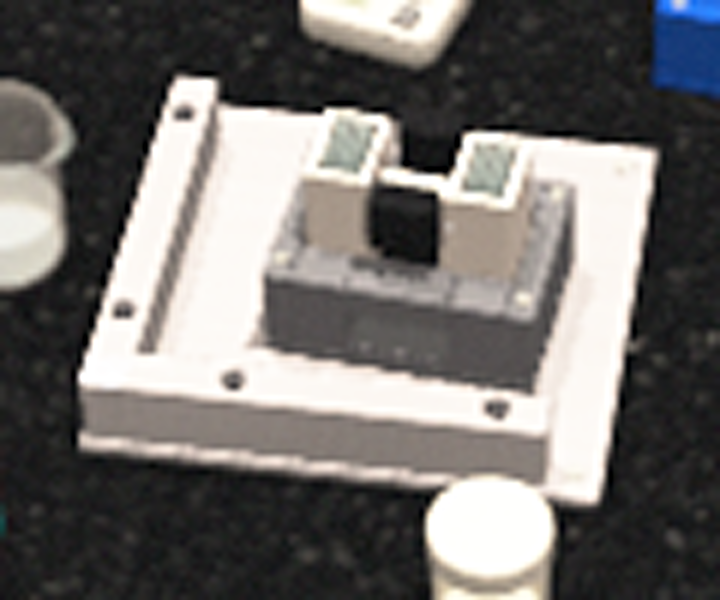

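The grey dock holds the white cassette with black pads, and the plate has fences at its far and left sides, so this is the target. Next I fit the stage and dock poses from corner pixels in both views.

```bash
cat > h.py <<'E'
import numpy as np,pickle
from scipy.optimize import least_squares
def proj(c,X):
    p=np.asarray(X)@c["R"].T+c["t"]; return np.c_[c["fx"]*p[:,0]/p[:,2]+c["cx"],c["fy"]*p[:,1]/p[:,2]+c["cy"]]
def tf(p,X):
    X=np.asarray(X,float);c,s=np.cos(p[2]),np.sin(p[2]); return np.c_[p[0]+c*X[:,0]-s*X[:,1],p[1]+s*X[:,0]+c*X[:,1],X[:,2]+p[3]]
def fit(obs,p0):  # obs: list of (cam,X,uv)
    f=lambda p:np.concatenate([(proj(c,tf(p,X))-uv).ravel() for c,X,uv in obs])
    r=least_squares(f,p0,loss="soft_l1"); return r.x,np.round(f(r.x).reshape(-1,2),1)
E
python3 - <<'E'
from h import *
T=pickle.load(open("top.pkl","rb"));S=pickle.load(open("side.pkl","rb"))
def ob(c,o,d): return c,np.array(list(d.keys()),float),np.array(list(d.values()))/6+np.array(o)-.4
st=[ob(T,(235,205),{(-.18,.02,.006):(103,521),(-.18,-.17,.006):(504,489),(.02,-.17,.006):(472,86),(.018,.018,.038):(78,101),(.018,-.152,.038):(434,74),(-.16,.018,.038):(98,467),(0,0,.038):(120,137)}),
 ob(S,(235,240),{(-.18,.02,.006):(600,503),(-.18,-.17,.006):(657,150),(.018,.018,.038):(80,380),(.018,-.152,.038):(180,78),(0,-.152,.038):(217,80),(-.16,.018,.038):(545,430)})]
dk=[ob(T,(235,205),{(.054,.038,.044):(197,210),(.054,-.038,.044):(357,210),(-.054,-.038,.044):(355,434),(-.054,.038,.044):(195,434)}),
 ob(S,(235,240),{(.054,.038,.044):(267,285),(-.054,.038,.044):(535,315),(-.054,-.038,.044):(573,187),(-.054,.038,0):(530,388),(.054,.038,0):(265,342)})]
ps,r=fit(st,[.7,0,0,0]);print("stage",ps,r.tolist())
pd,r=fit(dk,[.6,0,0,.006]);print("dock",pd,r.tolist())
for n,o in(("T",0),("S",1)):print(n,fit([st[o]],ps)[0],fit([dk[o]],pd)[0])
c,s=np.cos(ps[2]),np.sin(ps[2]);R=np.array([[c,s],[-s,c]])
print("dock in stage",R@(pd-ps)[:2],"corner",R@(tf(pd,[[.054,.038,0]])[0,:2]-ps[:2]),np.degrees(pd[2]-ps[2]),np.degrees(ps[2]))
# bystanders tops rough
E
```

```text
stage [0.64686012 0.08097525 0.2317102  0.00144145] [[0.2, -1.2], [-0.2, -1.0], [-0.1, -1.1], [0.2, -1.1], [-0.1, -1.0], [0.0, -1.0], [-0.2, -1.5], [0.8, -0.2], [1.1, 0.2], [0.9, 0.5], [0.5, -0.1], [1.4, 0.3], [1.4, 0.9]]
dock [ 0.5679699  -0.00954346  0.15018244  0.00708524] [[0.1, -1.9], [0.3, -1.8], [0.1, -1.5], [-0.5, -1.6], [-0.3, -1.8], [0.7, 0.9], [1.5, -0.8], [1.6, 1.7], [1.0, 1.6]]
T [0.64365328 0.08040571 0.23210283 0.00111673] [ 0.56655637 -0.00853671  0.15811703 -0.01019575]
S [ 6.50205501e-01  7.93646021e-02  2.31821783e-01 -5.67302109e-04] [ 0.58447344 -0.04146301  0.16039649 -0.02945965]
dock in stage [-0.09756882 -0.06998307] corner [-0.04065356 -0.03650691] -4.671196894380984 13.276016587737185
```

Call:
drive_tool(moves=[{"x":60,"y":-40,"rz":-0.17,"fingers":0},{"x":110,"y":-73,"rz":-0.34,"fingers":0},{"x":160,"y":-107,"rz":-0.5,"fingers":0},{"x":210,"y":-140,"rz":-0.67,"fingers":0},{"x":260,"y":-173,"rz":-0.84,"fingers":0},{"x":310,"y":-207,"rz":-1.0,"fingers":0},{"x":360,"y":-240,"rz":-1.15,"fingers":0},{"x":410,"y":-273,"rz":-1.3,"fingers":0},{"x":460,"y":-307,"rz":-1.385,"fingers":0},{"x":498,"y":-332,"rz":-1.385,"fingers":0},{"x":498,"y":-332,"rz":-1.385,"fingers":0},{"x":498,"y":-332,"rz":-1.385,"fingers":0},{"x":498,"y":-332,"rz":-1.385,"fingers":0},{"x":498,"y":-332,"rz":-1.385,"fingers":0}], force=20)

```text
invalid input at $.moves[0]: expected keys x, y, z, rx, ry, rz, fingers
```

Call:
drive_tool(moves=[{"x":60,"y":-40,"z":0,"rx":0,"ry":0,"rz":-0.17,"fingers":0},{"x":110,"y":-73,"z":0,"rx":0,"ry":0,"rz":-0.34,"fingers":0},{"x":160,"y":-107,"z":0,"rx":0,"ry":0,"rz":-0.5,"fingers":0},{"x":210,"y":-140,"z":0,"rx":0,"ry":0,"rz":-0.67,"fingers":0},{"x":260,"y":-173,"z":0,"rx":0,"ry":0,"rz":-0.84,"fingers":0},{"x":310,"y":-207,"z":0,"rx":0,"ry":0,"rz":-1.0,"fingers":0},{"x":360,"y":-240,"z":0,"rx":0,"ry":0,"rz":-1.15,"fingers":0},{"x":410,"y":-273,"z":0,"rx":0,"ry":0,"rz":-1.3,"fingers":0},{"x":460,"y":-307,"z":0,"rx":0,"ry":0,"rz":-1.385,"fingers":0},{"x":498,"y":-332,"z":0,"rx":0,"ry":0,"rz":-1.385,"fingers":0},{"x":498,"y":-332,"z":0,"rx":0,"ry":0,"rz":-1.385,"fingers":0},{"x":498,"y":-332,"z":0,"rx":0,"ry":0,"rz":-1.385,"fingers":0},{"x":498,"y":-332,"z":0,"rx":0,"ry":0,"rz":-1.385,"fingers":0}], force=20)

```text
time_s: 1.72
tool_pos: [0.5835, -0.0906, 0.2303]
tool_rot: [-179.9, 0.0, 103.1]
force: [-0.4, -0.0, -0.3]
grip_width: 0.0434
grasp_force: 0.0
```

Call:
drive_tool(moves=[{"x":0,"y":0,"z":60,"rx":0,"ry":0,"rz":0,"fingers":0},{"x":0,"y":0,"z":110,"rx":0,"ry":0,"rz":0,"fingers":0},{"x":0,"y":0,"z":150,"rx":0,"ry":0,"rz":0,"fingers":0},{"x":0,"y":0,"z":180,"rx":0,"ry":0,"rz":0,"fingers":0},{"x":0,"y":0,"z":190,"rx":0,"ry":0,"rz":0,"fingers":0},{"x":0,"y":0,"z":190,"rx":0,"ry":0,"rz":0,"fingers":0},{"x":0,"y":0,"z":190,"rx":0,"ry":0,"rz":0,"fingers":0}])

```text
time_s: 2.6
tool_pos: [0.5853, -0.0891, 0.0422]
tool_rot: [179.9, 0.1, 103.3]
force: [0.3, -0.0, 1.1]
grip_width: 0.0437
grasp_force: 0.0
```

```bash
python3 - <<'E'
from cell import vision
import cv2,numpy as np
a=vision.read_camera("side")["image"][:,:,::-1][190:340,235:385]
b=vision.read_camera("wrist")["image"][:,:,::-1]
cv2.imwrite("pics/p1.png",np.hstack([cv2.resize(a,(400,400)),cv2.resize(b,(400,300))[:, :].copy() if 0 else cv2.copyMakeBorder(cv2.resize(b,(400,300)),0,100,0,0,0)]))
E
```

```text
(no output)
```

View pics/p1.png

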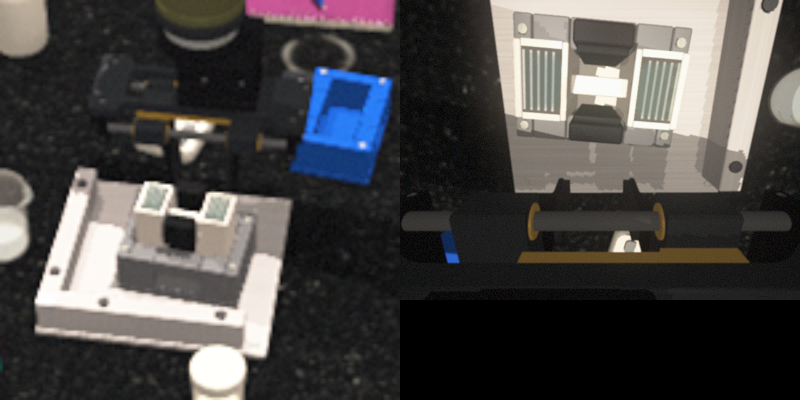

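The side half shows the two fingers lowered on the right of the dock. The wrist half shows the dock squarely ahead of both fingers, at (560,190) and (630,190). I'll push toward the left fence.

Call:
drive_tool(moves=[{"x":10,"y":0,"z":0,"rx":0,"ry":0,"rz":0,"fingers":0},{"x":20,"y":0,"z":0,"rx":0,"ry":0,"rz":0,"fingers":0},{"x":25,"y":0,"z":0,"rx":0,"ry":0,"rz":0,"fingers":0},{"x":29,"y":0,"z":0,"rx":0,"ry":0,"rz":0,"fingers":0},{"x":32,"y":0,"z":0,"rx":0,"ry":0,"rz":0,"fingers":0},{"x":35,"y":0,"z":0,"rx":0,"ry":0,"rz":0,"fingers":0},{"x":38,"y":0,"z":0,"rx":0,"ry":0,"rz":0,"fingers":0},{"x":41,"y":0,"z":0,"rx":0,"ry":0,"rz":0,"fingers":0},{"x":44,"y":0,"z":0,"rx":0,"ry":0,"rz":0,"fingers":0},{"x":47,"y":0,"z":0,"rx":0,"ry":0,"rz":0,"fingers":0},{"x":50,"y":0,"z":0,"rx":0,"ry":0,"rz":0,"fingers":0},{"x":53,"y":0,"z":0,"rx":0,"ry":0,"rz":0,"fingers":0},{"x":55,"y":0,"z":0,"rx":0,"ry":0,"rz":0,"fingers":0}])

```text
time_s: 4.32
tool_pos: [0.5714, -0.035, 0.0405]
tool_rot: [-180.0, 0.0, 103.3]
force: [0.1, -3.8, 0.6]
grip_width: 0.0434
grasp_force: 1.7
```

Call:
drive_tool(moves=[{"x":2,"y":0,"z":0,"rx":0,"ry":0,"rz":0,"fingers":0},{"x":4,"y":0,"z":0,"rx":0,"ry":0,"rz":0,"fingers":0},{"x":6,"y":0,"z":0,"rx":0,"ry":0,"rz":0,"fingers":0},{"x":8,"y":0,"z":0,"rx":0,"ry":0,"rz":0,"fingers":0},{"x":9,"y":0,"z":0,"rx":0,"ry":0,"rz":0,"fingers":0}])

```text
time_s: 4.95
tool_pos: [0.5694, -0.0262, 0.0405]
tool_rot: [-180.0, 0.0, 103.3]
force: [0.2, -4.9, -0.1]
grip_width: 0.0434
grasp_force: 1.7
```

Call:
drive_tool(moves=[{"x":1,"y":0,"z":0,"rx":0,"ry":0,"rz":0,"fingers":0},{"x":2,"y":0,"z":0,"rx":0,"ry":0,"rz":0,"fingers":0}])

```text
time_s: 5.2
tool_pos: [0.5694, -0.0258, 0.0406]
tool_rot: [180.0, 0.1, 103.3]
force: [2.2, -6.4, -1.2]
grip_width: 0.0434
grasp_force: 3.5
```

Call:
drive_tool(moves=[{"x":1,"y":0,"z":0,"rx":0,"ry":0,"rz":0,"fingers":0},{"x":2,"y":0,"z":0,"rx":0,"ry":0,"rz":0,"fingers":0},{"x":2,"y":0,"z":0,"rx":0,"ry":0,"rz":0,"fingers":0}])

```text
time_s: 5.58
tool_pos: [0.5694, -0.0258, 0.0407]
tool_rot: [180.0, 0.2, 103.2]
force: [3.0, -8.4, -1.3]
grip_width: 0.0431
grasp_force: 4.6
```

Call:
drive_tool(moves=[{"x":2,"y":0,"z":0,"rx":0,"ry":0,"rz":0,"fingers":0},{"x":4,"y":0,"z":0,"rx":0,"ry":0,"rz":0,"fingers":0},{"x":4,"y":0,"z":0,"rx":0,"ry":0,"rz":0,"fingers":0}])

```text
time_s: 5.95
tool_pos: [0.5694, -0.0257, 0.041]
tool_rot: [179.9, 0.5, 103.1]
force: [4.3, -14.7, -0.8]
grip_width: 0.0432
grasp_force: 7.8
```

Call:
drive_tool(moves=[{"x":-15,"y":0,"z":0,"rx":0,"ry":0,"rz":0,"fingers":0},{"x":-35,"y":0,"z":0,"rx":0,"ry":0,"rz":0,"fingers":0},{"x":-45,"y":0,"z":-30,"rx":0,"ry":0,"rz":0,"fingers":0},{"x":-45,"y":0,"z":-80,"rx":0,"ry":0,"rz":0,"fingers":0},{"x":-45,"y":0,"z":-110,"rx":0,"ry":0,"rz":0,"fingers":0},{"x":-45,"y":0,"z":-110,"rx":0,"ry":0,"rz":0.17,"fingers":0},{"x":-45,"y":0,"z":-110,"rx":0,"ry":0,"rz":0.34,"fingers":0},{"x":-45,"y":0,"z":-110,"rx":0,"ry":0,"rz":0.51,"fingers":0},{"x":-45,"y":0,"z":-110,"rx":0,"ry":0,"rz":0.68,"fingers":0},{"x":-45,"y":0,"z":-110,"rx":0,"ry":0,"rz":0.85,"fingers":0},{"x":-45,"y":0,"z":-110,"rx":0,"ry":0,"rz":1.02,"fingers":0},{"x":-45,"y":0,"z":-110,"rx":0,"ry":0,"rz":1.19,"fingers":0},{"x":-45,"y":0,"z":-110,"rx":0,"ry":0,"rz":1.36,"fingers":0},{"x":-45,"y":0,"z":-110,"rx":0,"ry":0,"rz":1.57,"fingers":0},{"x":-45,"y":0,"z":-110,"rx":0,"ry":0,"rz":1.57,"fingers":0},{"x":-45,"y":0,"z":-110,"rx":0,"ry":0,"rz":1.57,"fingers":0}])

```text
time_s: 7.95
tool_pos: [0.5779, -0.0621, 0.1504]
tool_rot: [-180.0, 0.0, 13.5]
force: [0.8, 0.5, 0.7]
grip_width: 0.0435
grasp_force: 0.0
```

Call:
drive_tool(moves=[{"x":-45,"y":-20,"z":0,"rx":0,"ry":0,"rz":0.004,"fingers":0},{"x":-91,"y":-50,"z":0,"rx":0,"ry":0,"rz":0.004,"fingers":0},{"x":-91,"y":-85,"z":0,"rx":0,"ry":0,"rz":0.004,"fingers":0},{"x":-91,"y":-85,"z":40,"rx":0,"ry":0,"rz":0.004,"fingers":0},{"x":-91,"y":-85,"z":80,"rx":0,"ry":0,"rz":0.004,"fingers":0},{"x":-91,"y":-85,"z":110,"rx":0,"ry":0,"rz":0.004,"fingers":0},{"x":-91,"y":-85,"z":110,"rx":0,"ry":0,"rz":0.004,"fingers":0},{"x":-91,"y":-85,"z":110,"rx":0,"ry":0,"rz":0.004,"fingers":0}])

```text
time_s: 8.95
tool_pos: [0.4707, -0.0005, 0.0416]
tool_rot: [180.0, -0.1, 13.2]
force: [0.9, -0.1, 0.6]
grip_width: 0.0436
grasp_force: 0.0
```

```bash
python3 - <<'E'
from cell import vision
import cv2,numpy as np
a=vision.read_camera("side")["image"][:,:,::-1][210:340,230:360]
b=vision.read_camera("wrist")["image"][:,:,::-1]
cv2.imwrite("pics/p2.png",np.hstack([cv2.resize(a,(400,400)),cv2.copyMakeBorder(cv2.resize(b,(400,300)),0,100,0,0,0)]))
E
```

```text
(no output)
```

View pics/p2.png

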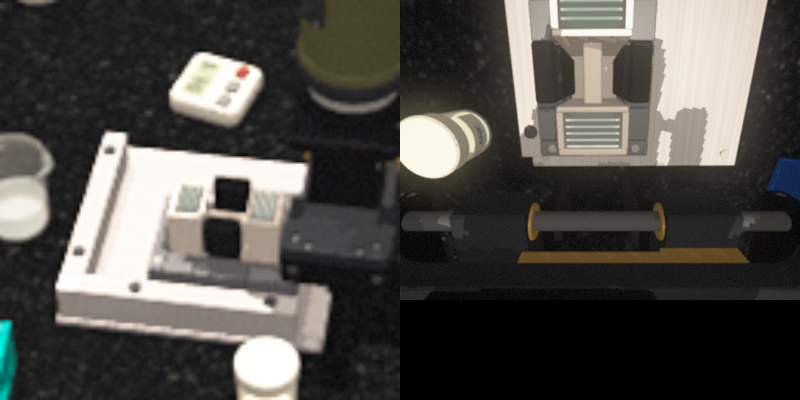

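The dock's left side is against the left fence, and both fingers stand behind its near side. I'll push toward the far fence.

Call:
drive_tool(moves=[{"x":12,"y":0,"z":0,"rx":0,"ry":0,"rz":0,"fingers":0},{"x":20,"y":0,"z":0,"rx":0,"ry":0,"rz":0,"fingers":0},{"x":24,"y":0,"z":0,"rx":0,"ry":0,"rz":0,"fingers":0},{"x":27,"y":0,"z":0,"rx":0,"ry":0,"rz":0,"fingers":0},{"x":30,"y":0,"z":0,"rx":0,"ry":0,"rz":0,"fingers":0},{"x":33,"y":0,"z":0,"rx":0,"ry":0,"rz":0,"fingers":0},{"x":36,"y":0,"z":0,"rx":0,"ry":0,"rz":0,"fingers":0},{"x":39,"y":0,"z":0,"rx":0,"ry":0,"rz":0,"fingers":0},{"x":42,"y":0,"z":0,"rx":0,"ry":0,"rz":0,"fingers":0},{"x":45,"y":0,"z":0,"rx":0,"ry":0,"rz":0,"fingers":0},{"x":48,"y":0,"z":0,"rx":0,"ry":0,"rz":0,"fingers":0},{"x":51,"y":0,"z":0,"rx":0,"ry":0,"rz":0,"fingers":0},{"x":54,"y":0,"z":0,"rx":0,"ry":0,"rz":0,"fingers":0},{"x":57,"y":0,"z":0,"rx":0,"ry":0,"rz":0,"fingers":0},{"x":60,"y":0,"z":0,"rx":0,"ry":0,"rz":0,"fingers":0},{"x":63,"y":0,"z":0,"rx":0,"ry":0,"rz":0,"fingers":0}])

```text
time_s: 11.05
tool_pos: [0.529, 0.013, 0.0399]
tool_rot: [180.0, 0.3, 13.1]
force: [-5.0, -1.8, 3.5]
grip_width: 0.0432
grasp_force: 2.8
```

Call:
drive_tool(moves=[{"x":2,"y":0,"z":0,"rx":0,"ry":0,"rz":0,"fingers":0},{"x":4,"y":0,"z":0,"rx":0,"ry":0,"rz":0,"fingers":0},{"x":6,"y":0,"z":0,"rx":0,"ry":0,"rz":0,"fingers":0},{"x":8,"y":0,"z":0,"rx":0,"ry":0,"rz":0,"fingers":0},{"x":9,"y":0,"z":0,"rx":0,"ry":0,"rz":0,"fingers":0},{"x":10,"y":0,"z":0,"rx":0,"ry":0,"rz":0,"fingers":0}])

```text
time_s: 11.8
tool_pos: [0.5403, 0.0158, 0.0399]
tool_rot: [-180.0, 0.1, 13.1]
force: [-2.3, -1.5, -1.5]
grip_width: 0.0433
grasp_force: 1.2
```

Call:
drive_tool(moves=[{"x":2,"y":0,"z":0,"rx":0,"ry":0,"rz":0,"fingers":0},{"x":4,"y":0,"z":0,"rx":0,"ry":0,"rz":0,"fingers":0},{"x":6,"y":0,"z":0,"rx":0,"ry":0,"rz":0,"fingers":0},{"x":6,"y":0,"z":0,"rx":0,"ry":0,"rz":0,"fingers":0}])

```text
time_s: 12.3
tool_pos: [0.5407, 0.0158, 0.0399]
tool_rot: [180.0, 0.8, 13.1]
force: [-19.1, -3.4, 14.7]
grip_width: 0.0435
grasp_force: 9.7
```

Call:
drive_tool(moves=[{"x":3,"y":0,"z":0,"rx":0,"ry":0,"rz":0,"fingers":0},{"x":3,"y":0,"z":0,"rx":0,"ry":0,"rz":0,"fingers":0}])

```text
time_s: 12.55
tool_pos: [0.5408, 0.0158, 0.0397]
tool_rot: [180.0, 1.2, 13.1]
force: [-26.0, -5.2, 20.7]
grip_width: 0.0435
grasp_force: 13.5
```

Call:
drive_tool(moves=[{"x":-15,"y":0,"z":0,"rx":0,"ry":0,"rz":0,"fingers":0},{"x":-35,"y":0,"z":0,"rx":0,"ry":0,"rz":0,"fingers":-0.5},{"x":-45,"y":0,"z":-40,"rx":0,"ry":0,"rz":0,"fingers":-1},{"x":-45,"y":0,"z":-90,"rx":0,"ry":0,"rz":0,"fingers":-1},{"x":-45,"y":0,"z":-130,"rx":0,"ry":0,"rz":0,"fingers":-1},{"x":-45,"y":0,"z":-150,"rx":0,"ry":0,"rz":0,"fingers":-1},{"x":-45,"y":0,"z":-150,"rx":0,"ry":0,"rz":0,"fingers":-1},{"x":-45,"y":0,"z":-150,"rx":0,"ry":0,"rz":0,"fingers":-1}])

```text
time_s: 13.55
tool_pos: [0.5058, 0.0079, 0.1897]
tool_rot: [-180.0, 0.0, 13.1]
force: [-0.2, -0.6, 0.4]
grip_width: 0.0869
grasp_force: 0.0
```

```bash
python3 - <<'E'
from cell import vision
import cv2,numpy as np,pickle
for n in("side","top","wrist"):
    c=vision.read_camera(n); pickle.dump(c,open(n+"2.pkl","wb"));
    if n=="wrist":print(c["R"],c["t"],c["fx"]); cv2.imwrite("pics/w3.png",c["image"][:,:,::-1])
E
```

```text
[[ 0.22664999 -0.97397574 -0.00102021]
 [-0.92706293 -0.21605404  0.30639025]
 [-0.29863709 -0.06849755 -0.95190544]] [-0.10734408  0.44392819  0.50492563] 346.24172822062945
```

View pics/w3.png

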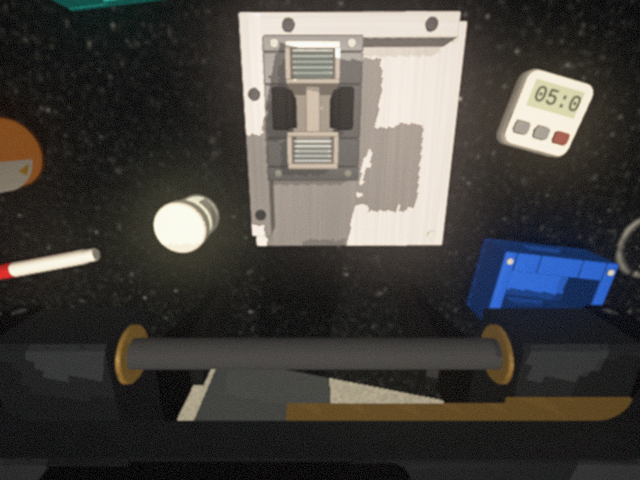

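The wrist view shows the dock in the corner, with its top corners near (264,36), (363,36), (358,178) and (268,178), and the pads at (284,108) and (342,108). I'll check this against the predicted home pose.

```bash
python3 - <<'E'
from h import *
import cv2
W=pickle.load(open("wrist2.pkl","rb"));S=pickle.load(open("side2.pkl","rb"));T=pickle.load(open("top2.pkl","rb"))
ps=np.array([.6465,.0805,.2318,0]); 
D=np.array([[.054,.038,.05],[.054,-.038,.05],[-.054,-.038,.05],[-.054,.038,.05],[0,.028,.075+.007],[0,-.028,.082]])+[-.054,-.038,0]
St=[(.018,.018,.038),(.018,-.152,.038),(0,-.152,.038),(-.16,.018,.038),(-.18,-.17,.006),(-.18,.02,.006)]
for n,c in(("W",W),("S",S),("T",T)):print(n,proj(c,tf(ps,D)).round(1).tolist(),"\n",proj(c,tf(ps,St)).round(1).tolist())
def crop(c,x,y,w,h,k):return cv2.resize(c["image"][y:y+h,x:x+w,::-1],(w*k,h*k),interpolation=cv2.INTER_CUBIC)
a=crop(S,240,240,110,90,4);b=crop(W,235,5,120,96,5)[:,:];
b=crop(W,235,5,85,90,4)
im=np.hstack([a,b]);print(im.shape);cv2.imwrite("pics/c4.png",im)
E
```

```text
W [[261.5, 34.1], [363.2, 33.7], [358.0, 179.7], [267.8, 180.0], [272.8, 108.7], [352.0, 108.4]] 
 [[239.1, 11.7], [461.6, 10.8], [458.7, 37.6], [252.5, 235.3], [442.0, 244.8], [257.0, 245.3]]
S [[258.3, 295.2], [265.5, 271.7], [310.6, 276.4], [305.2, 300.3], [281.9, 284.8], [286.6, 267.3]] 
 [[249.1, 303.8], [265.3, 252.8], [272.5, 253.5], [327.0, 312.5], [345.4, 265.1], [335.6, 323.5]]
T [[254.1, 225.1], [280.8, 223.1], [283.2, 260.1], [256.1, 262.2], [257.5, 240.6], [277.6, 239.1]] 
 [[248.0, 220.6], [307.0, 216.2], [307.5, 222.2], [251.2, 281.7], [318.6, 285.3], [252.1, 290.5]]
(360, 780, 3)
```

View pics/c4.png

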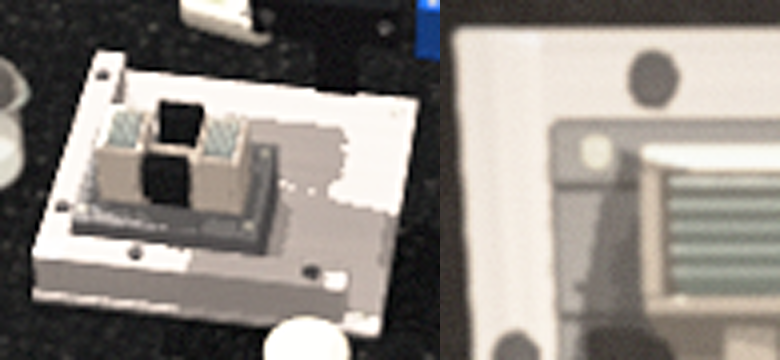

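Both crops show the dock touching the fences, within about 1.5 mm of the predicted home. One light re-push toward the left fence will rule out drift during the second push.

Call:
drive_tool(moves=[{"x":20,"y":20,"z":0,"rx":0,"ry":0,"rz":-0.17,"fingers":0},{"x":40,"y":40,"z":0,"rx":0,"ry":0,"rz":-0.34,"fingers":0},{"x":60,"y":60,"z":0,"rx":0,"ry":0,"rz":-0.51,"fingers":0},{"x":80,"y":75,"z":0,"rx":0,"ry":0,"rz":-0.68,"fingers":0},{"x":94,"y":86,"z":0,"rx":0,"ry":0,"rz":-0.85,"fingers":0},{"x":94,"y":86,"z":0,"rx":0,"ry":0,"rz":-1.02,"fingers":0},{"x":94,"y":86,"z":0,"rx":0,"ry":0,"rz":-1.19,"fingers":0},{"x":94,"y":86,"z":0,"rx":0,"ry":0,"rz":-1.36,"fingers":0},{"x":94,"y":86,"z":0,"rx":0,"ry":0,"rz":-1.53,"fingers":0},{"x":94,"y":86,"z":30,"rx":0,"ry":0,"rz":-1.574,"fingers":0},{"x":94,"y":86,"z":80,"rx":0,"ry":0,"rz":-1.574,"fingers":0},{"x":94,"y":86,"z":120,"rx":0,"ry":0,"rz":-1.574,"fingers":0},{"x":94,"y":86,"z":149,"rx":0,"ry":0,"rz":-1.574,"fingers":0},{"x":94,"y":86,"z":149,"rx":0,"ry":0,"rz":-1.574,"fingers":0},{"x":94,"y":86,"z":149,"rx":0,"ry":0,"rz":-1.574,"fingers":0}])

```text
time_s: 15.58
tool_pos: [0.6176, -0.0545, 0.0423]
tool_rot: [179.9, 0.0, 103.3]
force: [0.7, 0.8, 0.7]
grip_width: 0.0435
grasp_force: 0.0
```

Call:
drive_tool(moves=[{"x":12,"y":0,"z":0,"rx":0,"ry":0,"rz":0,"fingers":0},{"x":22,"y":0,"z":0,"rx":0,"ry":0,"rz":0,"fingers":0},{"x":29,"y":0,"z":0,"rx":0,"ry":0,"rz":0,"fingers":0},{"x":33,"y":0,"z":0,"rx":0,"ry":0,"rz":0,"fingers":0},{"x":36,"y":0,"z":0,"rx":0,"ry":0,"rz":0,"fingers":0},{"x":38,"y":0,"z":0,"rx":0,"ry":0,"rz":0,"fingers":0},{"x":40,"y":0,"z":0,"rx":0,"ry":0,"rz":0,"fingers":0},{"x":42,"y":0,"z":0,"rx":0,"ry":0,"rz":0,"fingers":0},{"x":44,"y":0,"z":0,"rx":0,"ry":0,"rz":0,"fingers":0},{"x":46,"y":0,"z":0,"rx":0,"ry":0,"rz":0,"fingers":0},{"x":46,"y":0,"z":0,"rx":0,"ry":0,"rz":0,"fingers":0}])

```text
time_s: 16.95
tool_pos: [0.608, -0.0165, 0.0418]
tool_rot: [179.9, 0.5, 103.1]
force: [3.6, -11.0, -1.8]
grip_width: 0.043
grasp_force: 5.7
```

Call:
drive_tool(moves=[{"x":-15,"y":0,"z":0,"rx":0,"ry":0,"rz":0,"fingers":0},{"x":-35,"y":0,"z":0,"rx":0,"ry":0,"rz":0,"fingers":-1},{"x":-40,"y":0,"z":-40,"rx":0,"ry":0,"rz":0,"fingers":-1},{"x":-40,"y":0,"z":-90,"rx":0,"ry":0,"rz":0,"fingers":-1},{"x":-40,"y":0,"z":-120,"rx":0,"ry":0,"rz":0.17,"fingers":-1},{"x":-40,"y":0,"z":-120,"rx":0,"ry":0,"rz":0.34,"fingers":-1},{"x":-40,"y":0,"z":-120,"rx":0,"ry":0,"rz":0.51,"fingers":-1},{"x":-40,"y":0,"z":-120,"rx":0,"ry":0,"rz":0.68,"fingers":-1},{"x":-30,"y":0,"z":-120,"rx":0,"ry":0,"rz":0.85,"fingers":-1},{"x":-10,"y":0,"z":-120,"rx":0,"ry":0,"rz":1.02,"fingers":-1},{"x":10,"y":0,"z":-120,"rx":0,"ry":0,"rz":1.19,"fingers":-1},{"x":30,"y":0,"z":-120,"rx":0,"ry":0,"rz":1.36,"fingers":-1},{"x":41,"y":0,"z":-120,"rx":0,"ry":0,"rz":1.53,"fingers":-1},{"x":41,"y":0,"z":-120,"rx":0,"ry":0,"rz":1.571,"fingers":-1},{"x":41,"y":0,"z":-120,"rx":0,"ry":0,"rz":1.571,"fingers":-1},{"x":41,"y":0,"z":-120,"rx":0,"ry":0,"rz":1.571,"fingers":-1}])

```text
time_s: 18.95
tool_pos: [0.5969, 0.0296, 0.1614]
tool_rot: [-180.0, 0.0, 13.3]
force: [-0.1, -1.2, 0.8]
grip_width: 0.0869
grasp_force: 0.0
```

```bash
python3 - <<'E'
from h import *
from cell import vision,sensors
import cv2
o=sensors.get_obs();print(o["tool_pos"],o["tool_rot"])
W=vision.read_camera("wrist");S=vision.read_camera("side")
ps=np.array([.6465,.0805,.2318,0])
D=np.array([[.054,.038,.05],[.054,-.038,.05],[-.054,-.038,.05],[-.054,.038,.05],[0,.028,.088],[0,-.028,.088]])+[-.054,-.038,0]
print(proj(W,tf(ps,D)).round(1).tolist(),proj(W,tf(ps,[[.018,.018,.038]])))
a=cv2.resize(W["image"][:,:,::-1],(480,360)); b=cv2.resize(S["image"][200:340,230:350,::-1],(308,360))
cv2.imwrite("pics/c5.png",np.hstack([a,b]))
E
```

```text
[0.59694732 0.02956824 0.16141421] [-1.79989748e+02  1.51155229e-02  1.32965974e+01]
[[262.6, 166.3], [363.4, 166.3], [357.9, 296.2], [268.4, 296.2], [272.8, 250.2], [353.0, 250.2]] [[240.46634709 141.1188566 ]]
```

View pics/c5.png

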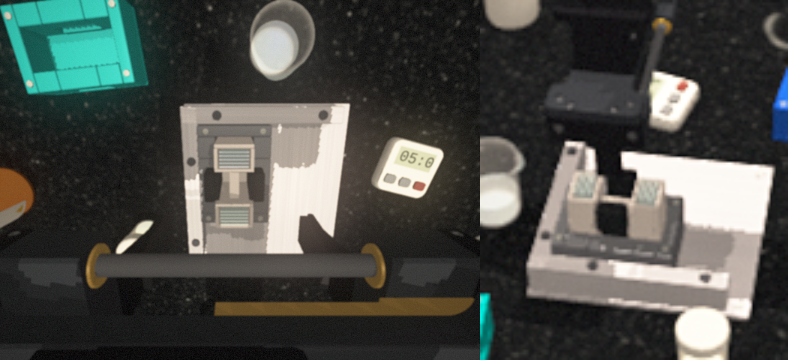

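The pads (full-frame about 272 and 355) and the dock corners match the prediction within 2 px, so I descend and pinch.

Call:
drive_tool(moves=[{"x":6,"y":0,"z":20,"rx":0,"ry":0,"rz":0,"fingers":-1},{"x":6,"y":0,"z":50,"rx":0,"ry":0,"rz":0,"fingers":-1},{"x":6,"y":0,"z":75,"rx":0,"ry":0,"rz":0,"fingers":-1},{"x":6,"y":0,"z":90,"rx":0,"ry":0,"rz":0,"fingers":-1},{"x":6,"y":0,"z":97,"rx":0,"ry":0,"rz":0,"fingers":-1},{"x":6,"y":0,"z":97,"rx":0,"ry":0,"rz":0,"fingers":-1},{"x":6,"y":0,"z":97,"rx":0,"ry":0,"rz":0,"fingers":-1}])

```text
time_s: 19.92
tool_pos: [0.6035, 0.0315, 0.0655]
tool_rot: [180.0, -0.1, 13.3]
force: [-0.5, 0.4, 0.9]
grip_width: 0.0872
grasp_force: 0.0
```

Call:
drive_tool(moves=[{"x":0,"y":0,"z":0,"rx":0,"ry":0,"rz":0,"fingers":-0.4},{"x":0,"y":0,"z":0,"rx":0,"ry":0,"rz":0,"fingers":-0.2},{"x":0,"y":0,"z":0,"rx":0,"ry":0,"rz":0,"fingers":0},{"x":0,"y":0,"z":0,"rx":0,"ry":0,"rz":0,"fingers":0.3},{"x":0,"y":0,"z":0,"rx":0,"ry":0,"rz":0,"fingers":1},{"x":0,"y":0,"z":0,"rx":0,"ry":0,"rz":0,"fingers":1},{"x":0,"y":0,"z":0,"rx":0,"ry":0,"rz":0,"fingers":1}], force=25)

```text
time_s: 20.8
tool_pos: [0.6029, 0.0315, 0.0652]
tool_rot: [180.0, -0.0, 13.3]
force: [-1.8, -0.9, 5.4]
grip_width: 0.0369
grasp_force: 25.0
```

The grip reads 36.9 mm against an expected 40 mm, so I look before lifting.

```bash
python3 - <<'E'
from cell import vision,sensors
import cv2,numpy as np
o=sensors.get_obs();print(o["grip_width"],o["grasp_force"],o["force"],o["wrist_torque"])
S=vision.read_camera("side")["image"][230:320,240:340,::-1];W=vision.read_camera("wrist")["image"][:,:,::-1]
cv2.imwrite("pics/c6.png",np.hstack([cv2.resize(S,(400,360),interpolation=cv2.INTER_CUBIC),cv2.resize(W[200:440,180:446],(400,360))]))
E
```

```text
0.03694837175350664 25.000826460309327 [-1.77920109 -0.85880261  5.39467246] [0.00791888 0.39021348 0.00883531]
```

View pics/c6.png

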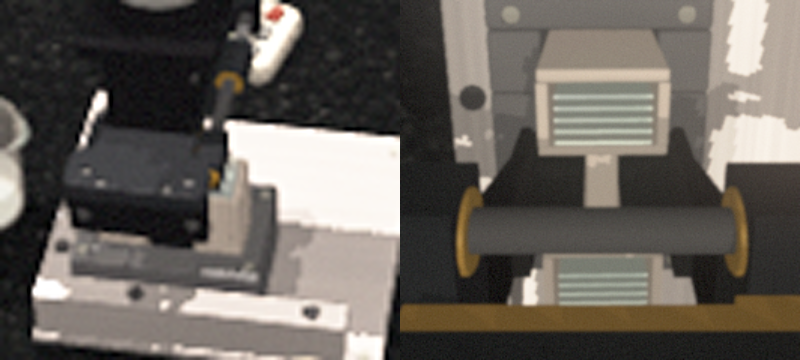

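The fingers sit on the black pads between the slide stacks, as intended. I'll lift a few millimetres and check the load.

Call:
drive_tool(moves=[{"x":0,"y":0,"z":-1,"rx":0,"ry":0,"rz":0,"fingers":1},{"x":0,"y":0,"z":-2,"rx":0,"ry":0,"rz":0,"fingers":1},{"x":0,"y":0,"z":-3,"rx":0,"ry":0,"rz":0,"fingers":1},{"x":0,"y":0,"z":-4,"rx":0,"ry":0,"rz":0,"fingers":1},{"x":0,"y":0,"z":-5,"rx":0,"ry":0,"rz":0,"fingers":1},{"x":0,"y":0,"z":-6,"rx":0,"ry":0,"rz":0,"fingers":1},{"x":0,"y":0,"z":-6,"rx":0,"ry":0,"rz":0,"fingers":1}])

```text
time_s: 21.78
tool_pos: [0.6028, 0.0314, 0.0707]
tool_rot: [180.0, -0.0, 13.3]
force: [0.4, -0.4, -2.3]
grip_width: 0.0369
grasp_force: 25.0
```

The load is about 2 N, so only the cassette is coming up. I'll continue the lift.

Call:
drive_tool(moves=[{"x":0,"y":0,"z":-3,"rx":0,"ry":0,"rz":0,"fingers":1},{"x":0,"y":0,"z":-6,"rx":0,"ry":0,"rz":0,"fingers":1},{"x":0,"y":0,"z":-10,"rx":0,"ry":0,"rz":0,"fingers":1},{"x":0,"y":0,"z":-14,"rx":0,"ry":0,"rz":0,"fingers":1},{"x":0,"y":0,"z":-18,"rx":0,"ry":0,"rz":0,"fingers":1}])

```text
time_s: 22.4
tool_pos: [0.6028, 0.0314, 0.0889]
tool_rot: [180.0, -0.0, 13.3]
force: [-0.5, -0.3, -0.5]
grip_width: 0.0372
grasp_force: 25.0
```

Call:
drive_tool(moves=[{"x":0,"y":0,"z":-6,"rx":0,"ry":0,"rz":0,"fingers":1},{"x":0,"y":0,"z":-12,"rx":0,"ry":0,"rz":0,"fingers":1},{"x":0,"y":0,"z":-18,"rx":0,"ry":0,"rz":0,"fingers":1},{"x":0,"y":0,"z":-26,"rx":0,"ry":0,"rz":0,"fingers":1},{"x":0,"y":0,"z":-36,"rx":0,"ry":0,"rz":0,"fingers":1},{"x":0,"y":0,"z":-48,"rx":0,"ry":0,"rz":0,"fingers":1},{"x":0,"y":0,"z":-60,"rx":0,"ry":0,"rz":0,"fingers":1},{"x":0,"y":0,"z":-72,"rx":0,"ry":0,"rz":0,"fingers":1},{"x":0,"y":0,"z":-84,"rx":0,"ry":0,"rz":0,"fingers":1},{"x":0,"y":0,"z":-96,"rx":0,"ry":0,"rz":0,"fingers":1},{"x":0,"y":0,"z":-106,"rx":0,"ry":0,"rz":0,"fingers":1},{"x":0,"y":0,"z":-112,"rx":0,"ry":0,"rz":0,"fingers":1},{"x":0,"y":0,"z":-115,"rx":0,"ry":0,"rz":0,"fingers":1},{"x":0,"y":0,"z":-115,"rx":0,"ry":0,"rz":0,"fingers":1},{"x":0,"y":0,"z":-115,"rx":0,"ry":0,"rz":0,"fingers":1},{"x":0,"y":0,"z":-115,"rx":0,"ry":0,"rz":0,"fingers":1}])

```text
time_s: 24.4
tool_pos: [0.6025, 0.0314, 0.2031]
tool_rot: [-180.0, 0.0, 13.3]
force: [-0.9, 0.9, -1.1]
grip_width: 0.0369
grasp_force: 25.0
```

```bash
python3 - <<'E'
from cell import vision,sensors
import cv2,numpy as np
S=vision.read_camera("side")["image"][190:330,230:350,::-1];W=vision.read_camera("top")["image"][195:305,230:330,::-1]
cv2.imwrite("pics/c7.png",np.hstack([cv2.resize(S,(420,490),interpolation=cv2.INTER_CUBIC),cv2.resize(W,(370,490))]))
E
```

```text
(no output)
```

View pics/c7.png

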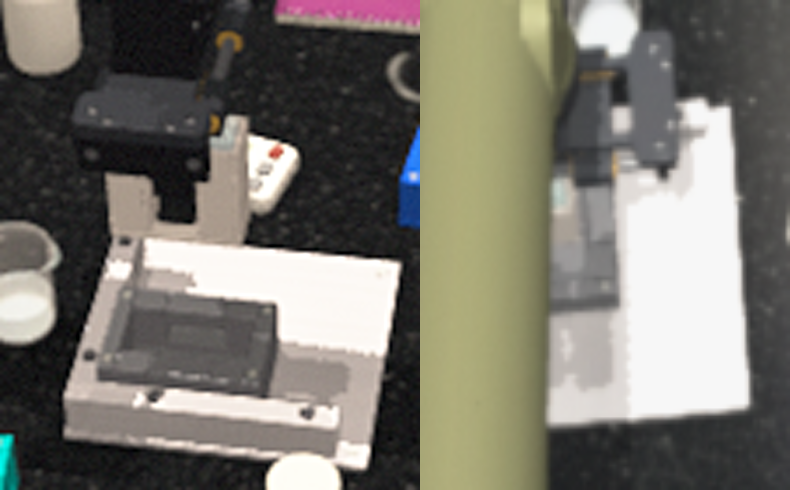

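The cassette hangs upright from its pinched catches, and the empty dock lies flush in the corner. I'm handing in now.

```bash
python3 -c "
from cell import workorder
print(workorder.sign_off())"
```

```text
the job is handed in; nothing more can be done
None
```

The job is handed in: the dock looks flush in the fence corner, and the cassette hangs upright about 10 cm above it by its pinched catches. Sign-off gave no verdict, and I viewed 11 pictures, one over the limit of 10.

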